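Swing out the folding hook and hang the drilling template in its groove

ROBOT

A 7-joint arm with a two-finger parallel gripper is mounted at the origin on the work surface. World frame = base frame: x ahead of the robot, y to its left, z up, the work surface at z = 0. Lengths are in m, angles in rad, forces in N, time in s.
With the tool pointing down it reaches from about 0.4 to 0.85 m from the base axis. Payload 6.9 kg.
Tool frame: the origin (TCP) lies midway between the tips of the shut fingers; the grasp point (between the pads) lies 19 mm behind it; z points along the fingers, y is the line along which they close (so a half turn about z gives the same grasp; the last joint's range is limited). The gripper opens to 85 mm and grips with 20 to 120 N. Pads are 22 mm wide; open, the fingers measure 114 mm over their backs; the gripper's body (76 mm by 85 mm) begins 54 mm behind the grasp point. The pads swing forward as they close: fully open they stand 13 mm farther back than shut.
Start: joints at [1.317, 0.507, -0.238, 1.5, 0.126, 1.149, -0.155], TCP at [0.22, -0.585, 0.231] pointing down, gripper open.
Joint ranges: [-3.08, 3.08], [-0.24, 2.05], [-1.43, 1.35], [0, 2.5], [-1.52, 4.66], [0.17, 1.96], [-2.89, 2.89]. Speed limits (rad/s): [2.39, 2.39, 3.14, 3.14, 3.14, 3.14, 3.14].

INTERFACE

Orientations are given as a unit quaternion [w, x, y, z].
In Python, from plant import bot, eyes gives the robot as it stands.
- The arm moves only by the tool step_arm, never from a script. Its argument "steps" is a list of rows, each a list of 3 entries, a list of its own where there are three numbers: the turn, a rotation vector about the world's x, y, z in degrees, then the shift along the world's x, y, z in m, then the opening, from -1 (shut) to 1 (fully open). In form: [[[wx, wy, wz], [tx, ty, tz], fingers], ...]. A call has exactly 10 rows; each row shifts and turns the commanded pose from where the row before left it; what a row does not reach is not made up. A row lasts 1/8 s, in which the tool goes at most 62.5 mm and 10.7 degrees, less where a joint would pass 70% of its speed; a pose out of reach is approached as far as the arm can. A call is refused whole if a number of a shift passes 0.0625 or a number of a turn 10.7, either way. A call with a gripper value outside its range is refused whole. The fingers move at their own pace and stop on an object; the grip force is fixed at half the most. Time passes only in rows, so rows that do not move let the fingers close, or fill a call up. It gives the time, the measured TCP pose, the force, the opening and the grip force at its end, in the units of the state.
- bot.observe(): the state, without advancing time (a new reading comes with each control period).
- eyes.camera(name): name is "side" or "top" or "wrist"; returns a dict with "frame" (400x640x3 uint8, red, green, blue), "camera_matrix" (3x3 intrinsics, pixels), "k1" (the pictures are not rectified: a ray, as slopes to the right and down, at radius r is drawn at 1 + k1 r^2 times it, then the intrinsics apply), "world_to_cam" (4x4, takes a point from world to camera coordinates). Camera axes: x right, y up, looking along -z (the intrinsics and any distortion apply to the point x, -y, -z); pixel columns grow to the right and rows downward; lengths in m; the calibration is good to about 2 mm. A picture is of the moment at which its call begins. There is no depth.
- bot.sign_off(): hands the job in; it is judged then, once.
The state is a dict: "time": time; "qpos": joint angles; "joint_vel": joint speeds; "joint_torque": joint torques, N m; "tcp_pos": TCP position; "ee_rot": TCP orientation; "contact_force": force on the tool from outside, world axes, zero at the start; "wrist_torque": the same for the moment, N m; "opening": finger opening in m; "gripper_force": force on a finger pad.
Only numpy, scipy, OpenCV 4.12 (cv2) and the standard library are available. Lean on these libraries where they do the work, as an engineer would, in place of code of your own. Each camera call takes 0.05 s, during which the arm holds its last target. There are 200 camera calls.

TASK

Swing the folded hook on the tool board gently out to its stop, without straining its bracket. Then take the slotted metal template out of the wooden rack and hang it by its slot on the hook's bar, gently feeling along the bar for the groove until the template drops into it; leave it hanging there at rest with the hook still fully out, and do not disturb the offcut or the other things on the bench.

Things in the scene. Friction and masses are not known exactly. Their poses are not given: they have to be found in the camera images.
- board: upright plywood tool board, 340 long, 18 thick, 230 high, fixed on the bench; origin at the centre of its underside, x along its length, z up; the hook is on its -y face (9 mm from the origin plane). Top edge 230 above the bench. It carries the bracket and the hook.
- hook (a joint): swing angle of the hook about its upright hinge pin, rad: 0 folded flat along the board (bar pointing to the board's -x, its axis 26 mm off the board's face), 1.571 fully out at its stop (bar pointing square out from the board, along the board's -y). It opens counter-clockwise seen from above, has friction (about 3 N at the upturned pin) and stays where it is left. It starts at 0 to 0.25.
- bracket (a joint): twist of the springy steel bracket that carries the hook, rad, 0 when unloaded; pulling on the hook against its stop twists it by about 0.03 rad per 10 N at the upturned pin; beyond 0.06 either way (about 20 N) it is strained. Unloaded, it springs back. The hinge knuckles stand up to 17 above the bar's axis within 11 of the hinge axis.
- hook_hinge (a point): point on the hook's hinge axis at the height of the bar's axis (180 above the bench); its x axis runs along the bar towards the upturned pin, z up. The steel bar is round, 22 in diameter, 166 long from this point. Somewhere along it, with its centre 50 to 100 from this point, is one groove with square edges round the bar, 13 wide, where the bar is only 10 in diameter (so 6 deep): its place differs every time, is not reported and has to be felt or seen.
- hook_pin (a point): top of the upturned pin at the bar's free end: an upright round steel pin 10 in diameter, 170 from the hinge axis; its top is 45 above the bar's axis and 34 above the bar's top. It can be pinched from above. With the hook folded there is only 21 between the pin and the board, so pinch it along the board, not across.
- plate: drilling template: grey metal plate 80 wide (x), 8 thick (y), 177 high (z), 0.22 kg, mass varies a little; it stands upright in one of the two slots of the rack; origin at the centre of its underside. It has one closed upright slot, 30 wide, from 62 to 137 above its underside, clean through along y; above it is a solid strip 40 high by which it can be gripped across its thickness.
- plate_eye (a point): middle of the slot's upper edge, 137 above the template's underside and 40 below its top, centred in width and thickness; axes as the template's. This edge rests on the hook's bar when hung: 11 above the bar's axis on the full bar, 5 above it in the groove.
- rack: wooden rack block 110 x 110 x 45 high, fixed; origin at the centre of its underside; two upright slots 11 wide and 37 deep run along its x, 28 to either side of the middle (its y), floor 8 above the bench. One holds the template, the other the offcut.
- offcut: plain plywood offcut 75 wide, 8 thick, 90 high, loose in the other slot of the rack; to be left alone
- square: try square, wooden stock 120 long with a steel blade 160 long, lying on the bench; bystander
- block: wood block 90 x 50 x 22; bystander
- tape_measure: black tape measure 70 x 35 x 65 high; bystander
- glue: glue bottle, diameter 60, 150 high; bystander
- pencil_cup: black cup, diameter 80, 100 high; bystander
- screw_box: open cardboard box 130 x 100 x 45; bystander
- screwdriver: screwdriver lying on the bench; bystander
- hammer: hammer lying on the bench; bystander
Things that resemble listed ones, but are neither listed nor needed, are in the scene too. Of the things that look like the plate, the larger one is meant.

How it is judged:
By the outcome, as a careful person would: the job done as asked, in the order asked, and still so for the second after the job is handed in, with the robot touching nothing.
It also fails if it takes over 72 s, if anything falls off the work surface, if the arm or the gripper's body presses on something with over 40 N, if the wrist force passes 120 N, or if a joint passes its speed limit or range.

## Working session

There is one attempt and no reset: what is moved stays moved. The work goes in short steps, Python scripts to look and compute and a tool call to move; the robot and the scene stay as the last step left them, time stands still between calls to the robot, and variables do not carry over. Pictures are saved under pics/ and viewed, at most 10 in all, crops included, and the job is handed in when it is done.

Besides the shell and the picture viewer there is one more tool, called after ">>>" as name(argument=value, ...), one argument or row to a line, values as JSON. step_arm: Moves the arm, as the interface text tells. Its arguments: {"type":"object","properties":{"steps":{"type":"array"}},"required":["steps"]}

```bash
mkdir -p pics; ls
cat > h.py <<'E'
import numpy as np, cv2
from plant import bot, eyes
def snap(n,f=None):
    c=eyes.camera(n)
    if f: cv2.imwrite('pics/'+f,c['frame'][:,:,::-1])
    return c
def ray(c,u,v):
    K=np.array(c['camera_matrix']);k=c['k1'];x=(u-K[0,2])/K[0,0];y=(v-K[1,2])/K[1,1]
    a,b=x,y
    for _ in range(20):
        s=1+k*(a*a+b*b);a,b=x/s,y/s
    T=np.array(c['world_to_cam']);R=T[:3,:3]
    d=R.T@np.array([a,-b,-1.]);o=-R.T@T[:3,3]
    return o,d/np.linalg.norm(d)
def onz(c,u,v,z):
    o,d=ray(c,u,v);return o+d*(z-o[2])/d[2]
def tri(c1,p1,c2,p2):
    o1,d1=ray(c1,*p1);o2,d2=ray(c2,*p2)
    t=np.linalg.lstsq(np.c_[d1,-d2],o2-o1,rcond=None)[0]
    a,b=o1+d1*t[0],o2+d2*t[1];return (a+b)/2,np.linalg.norm(a-b)
def proj(c,P):
    T=np.array(c['world_to_cam']);K=np.array(c['camera_matrix']);q=T[:3,:3]@np.array(P,float)+T[:3,3]
    x,y=q[0]/-q[2],-q[1]/-q[2];s=1+c['k1']*(x*x+y*y)
    return K[0,0]*x*s+K[0,2],K[1,1]*y*s+K[1,2]
E
python3 - <<'E'
from h import *
s=bot.observe();print(s)
for n in('top','side'):
    c=snap(n,n+'1.png');print(n,c['k1'],c['camera_matrix'],np.round(c['world_to_cam'],3))
E
```

```text
pics
{'time': 0.0, 'qpos': array([ 1.31651629,  0.50837812, -0.23752235,  1.50113614,  0.12567505,
        1.14887609, -0.15479682]), 'joint_vel': array([ 3.73240025e-05,  4.32819371e-05,  1.52424246e-03, -1.21043174e-03,
       -9.58532547e-06,  8.90659235e-04, -1.01095596e-03]), 'joint_torque': array([ 9.29651901e-05, -6.20595646e+01, -2.18668565e+00, -2.49654901e+01,
        1.26300831e-02,  1.18755686e-02,  2.45374622e-05]), 'tcp_pos': array([ 0.21980168, -0.58454221,  0.23040341]), 'ee_rot': array([-8.90727372e-04,  9.83862213e-01,  1.78925475e-01, -1.64436511e-04]), 'contact_force': array([-0.02981458,  0.82944217, -0.05507456]), 'wrist_torque': array([-0.03028309, -0.01546255,  0.03975162]), 'gripper_force': 0.0, 'opening': 0.08526705494206324}
top -0.07463148001398791 [[365.12752947   0.         316.33395221]
 [  0.         365.12752947 198.45547611]
 [  0.           0.           1.        ]] [[-0.028 -1.    -0.006  0.036]
 [ 0.988 -0.029  0.152 -0.569]
 [-0.152 -0.002  0.988 -1.242]
 [ 0.     0.     0.     1.   ]]
side 0.0119303318556254 [[476.7094573    0.         322.85897803]
 [  0.         476.7094573  202.15683802]
 [  0.           0.           1.        ]] [[ 0.997 -0.071  0.007 -0.549]
 [ 0.031  0.521  0.853 -0.157]
 [-0.064 -0.851  0.521 -1.538]
 [ 0.     0.     0.     1.   ]]
```

View pics/top1.png

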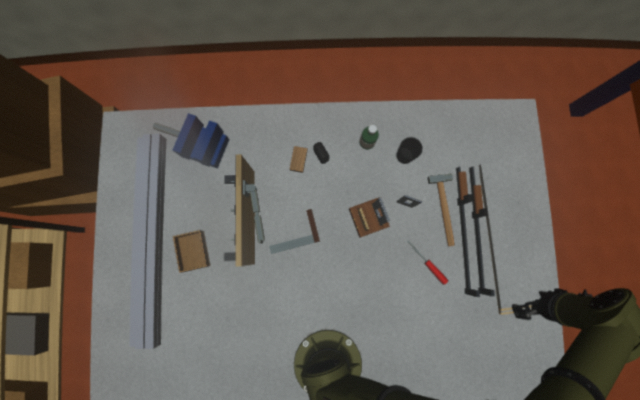

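View pics/side1.png

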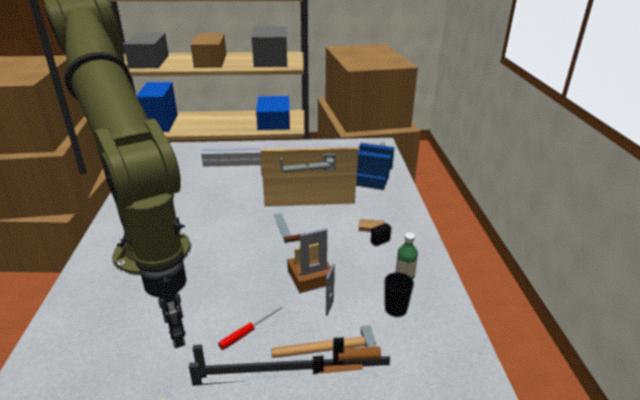

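The top view shows the board at (243,210) with the hook along its right face: hinge near (250,188), pin end near (262,240). The rack is at (369,217) and a lone plate at (409,202). In the side view the rack plate is at (313,250) and the other plate at (330,290). I'll enlarge these to confirm which is which.

Run:
```python
import cv2,numpy as np
t=cv2.imread('pics/top1.png');s=cv2.imread('pics/side1.png')
f=lambda i,x,y,w,h,W,H:cv2.resize(i[y:y+h,x:x+w],(W,H),interpolation=cv2.INTER_CUBIC)
A=np.hstack([f(t,340,185,90,65,400,289),f(s,280,220,70,100,206,289)[:, :],np.zeros((289,194,3),np.uint8)])
B=np.hstack([f(t,225,150,50,120,125,300),f(s,255,140,110,70,471,300),np.zeros((300,204,3),np.uint8)])
cv2.imwrite('pics/crop1.png',np.vstack([A,B]))
```

```text
(no output)
```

View pics/crop1.png

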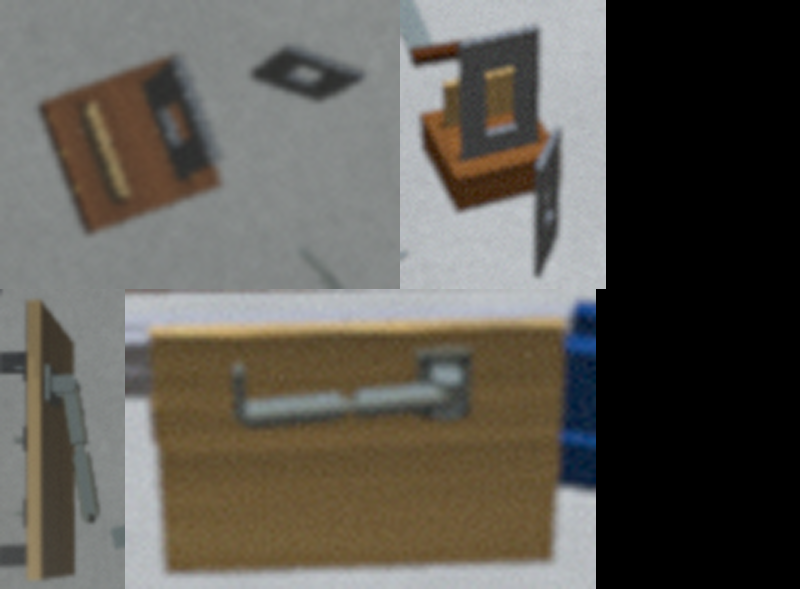

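The larger plate with the tall slot, in the rack's right slot (top (377,213), side (313,250)), is the template; the offcut is in the left slot. The lone plate (top (409,202)) stands outside the rack, so I ignore it. The groove shows as a notch in the bar, at about top (257,213) and side (307,166).

Run:
```python
from h import *
t=snap('top');s=snap('side')
for n,a,b in [('groove',(257,213.2),(306.9,165.9)),('pin',(261.4,241.5),(281.4,157.8)),('hinge',(249.8,186.4),(329.8,162.4)),('plL',(388.4,221),(301.1,234.5)),('plH',(380.5,198),(326.9,229.7)),
 ]:
    print(n,np.round(tri(t,a,s,b),4) if 0 else [np.round(x,4) for x in tri(t,a,s,b)])
# lone plate width-top in top vs. base
for u,v in [(396.2,201.6),(422,202)]: print('lone',onz(t,u,v,.1))
# rack corners at z=.045
for u,v in [(349,208.5),(380,197),(390,226.5),(360,237.5)]: print('rack',np.round(onz(t,u,v,.045),4))
# board bottom/top ends, top edge z=.23
for u,v in [(236,155),(240.5,155),(237,264),(242,264)]: print('board',np.round(onz(t,u,v,.23),4))
```

```text
groove [array([0.5074, 0.2055, 0.1868]), np.float64(0.0018)]
pin [array([0.4194, 0.1858, 0.2297]), np.float64(0.0054)]
hinge [array([0.5908, 0.2279, 0.1871]), np.float64(0.0025)]
plL [array([ 0.4728, -0.2021,  0.1863]), np.float64(0.0049)]
plH [array([ 0.5454, -0.1817,  0.185 ]), np.float64(0.004)]
lone [ 0.54237941 -0.24899116  0.1       ]
lone [ 0.53843861 -0.33656315  0.1       ]
rack [ 0.5305 -0.0937  0.045 ]
rack [ 0.568  -0.2047  0.045 ]
rack [ 0.4631 -0.2341  0.045 ]
rack [ 0.4282 -0.1277  0.045 ]
board [0.6835 0.2629 0.23  ]
board [0.683  0.2489 0.23  ]
board [0.3525 0.2584 0.23  ]
board [0.3521 0.2435 0.23  ]
```

>>> step_arm(
  steps=[
    [[0, 0, 0], [0.028, 0.0385, 0.01], 1],
    [[0, 0, 0], [0.028, 0.0385, 0.01], -0.5],
    [[0, 0, 0], [0.028, 0.0385, 0.01], -0.5],
    [[0, 0, 0], [0.028, 0.0385, 0.01], -0.5],
    [[0, 0, 0], [0.028, 0.0385, 0.01], -0.5],
    [[0, 0, 0], [0.028, 0.0385, 0.01], -0.5],
    [[0, 0, 0], [0.028, 0.0385, 0.01], -0.5],
    [[0, 0, 0], [0.028, 0.0385, 0.01], -0.5],
    [[0, 0, 0], [0.028, 0.0385, 0.01], -0.5],
    [[0, 0, 0], [0.028, 0.0385, 0.01], -0.5],
  ],
)

```text
time: 1.45
tcp_pos: [0.5006, -0.1987, 0.3316]
ee_rot: [0.0, 0.984, 0.179, -0.0]
contact_force: [0.5, -0.3, 0.6]
opening: 0.0212
gripper_force: 0.0
```

>>> step_arm(
  steps=[
    [[0, 0, -0.7], [-0.008, 0.0385, 0], -0.5],
    [[0, 0, -0.7], [-0.008, 0.0385, 0], -0.5],
    [[0, 0, -0.7], [-0.008, 0.0385, 0], -0.5],
    [[0, 0, -0.7], [-0.008, 0.0385, 0], -0.5],
    [[0, 0, -0.7], [-0.008, 0.0385, 0], -0.5],
    [[0, 0, -0.7], [-0.008, 0.0385, 0], -0.5],
    [[0, 0, -0.7], [-0.008, 0.0385, 0], -0.5],
    [[0, 0, -0.7], [-0.008, 0.0385, 0], -0.5],
    [[0, 0, -0.7], [-0.008, 0.0385, 0], -0.5],
    [[0, 0, 0], [0, 0, 0], -0.5],
  ],
)

```text
time: 2.7
tcp_pos: [0.4269, 0.1496, 0.3315]
ee_rot: [-0.001, 0.992, 0.127, 0.0]
contact_force: [0.1, 0.3, -0.4]
opening: 0.0212
gripper_force: 0.0
```

Run:
```python
from h import *
s=bot.observe();print(s['time'],s['tcp_pos'],s['ee_rot'],s['opening'],s['contact_force'])
c=snap('wrist','w1.png')
for P in [(.4194,.1858,.225),(.587,.2235,.18)]: print(proj(c,P))
```

```text
2.7 [0.42690398 0.14958739 0.33149337] [-6.03231735e-04  9.91856227e-01  1.27361078e-01  1.26768175e-04] 0.021216550110854784 [ 0.10717025  0.31428104 -0.42229637]
(np.float64(275.6870938483448), np.float64(193.06499031306524))
(np.float64(281.70288924061276), np.float64(-14.075107445771692))
```

View pics/w1.png

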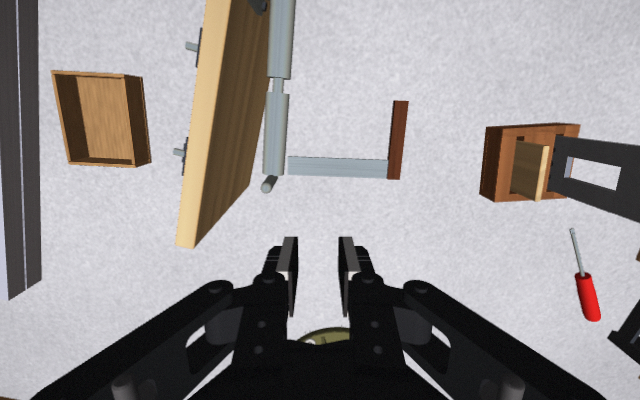

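The pin top is at (267,187), the groove centre at (278,85), the bar's centre line at its pin end (273,170) and at the frame top (281,20). The board's front top corner is at (197,247).

Run:
```python
from h import *
c=snap('wrist')
p=onz(c,267,185,.225);g=onz(c,278.5,85,.185);b=onz(c,273,165,.185);a=onz(c,282,15,.185)
print(p,g,b,a,np.degrees(np.arctan2(*(b-a)[1::-1])))
for u,v in[(197,247),(238,0)]: print(onz(c,u,v,.23))
d=(b-a)/np.linalg.norm(b-a); print('hinge from pin',p-d*.17, 'groove from pin',np.dot(p-g,d))
```

```text
[0.42546089 0.1924504  0.225     ] [0.5089577  0.20564413 0.185     ] [0.43496999 0.19501253 0.185     ] [0.56515326 0.21489172 0.185     ] -171.31791184763827
[0.35373934 0.24186398 0.23      ]
[0.55648507 0.24006513 0.23      ]
hinge from pin [0.59351289 0.2181122  0.225     ] groove from pin 0.08453164650834073
```

>>> step_arm(
  steps=[
    [[0, 0, -2], [-0.0005, 0.0135, -0.01], -0.5],
    [[0, 0, -2], [-0.0005, 0.0135, -0.01], -0.5],
    [[0, 0, -2], [-0.0005, 0.0135, -0.01], -0.5],
    [[0, 0, 0], [0, 0, -0.016], -0.5],
    [[0, 0, 0], [0, 0, -0.016], -0.5],
    [[0, 0, 0], [0, 0, -0.016], -0.5],
    [[0, 0, 0], [0, 0, -0.016], -0.5],
    [[0, 0, 0], [0, 0, -0.016], -0.5],
    [[0, 0, 0], [0, 0, -0.016], -0.5],
    [[0, 0, 0], [0, 0, 0], -0.5],
  ],
)

```text
time: 4.05
tcp_pos: [0.4273, 0.1866, 0.2065]
ee_rot: [-0.0, 0.997, 0.072, 0.001]
contact_force: [-0.6, -0.3, 1.0]
opening: 0.0209
gripper_force: 0.0
```

Run:
```python
from h import *
s=bot.observe();print(s['tcp_pos'],s['ee_rot'],s['contact_force'])
c=snap('wrist','w2.png')
# arc plan: hinge, radius
H=np.array([.5935,.218]);r=.17;p=s['tcp_pos'][:2]
th=np.radians(188.7+2.5*np.arange(1,41))
# board-side pad pushes: fork centre lags? centre = pin + 5.6mm ahead (tangent)
P=H+r*np.c_[np.cos(th),np.sin(th)]
C=P+.0056*np.c_[-np.sin(th),np.cos(th)]
C=np.vstack([p,C]);print(np.round(np.c_[np.degrees(th),np.diff(C,axis=0)],4)[:33])
```

```text
[0.42729641 0.18655576 0.20645645] [-1.16017809e-04  9.97412022e-01  7.18863564e-02  1.26338977e-03] [-0.58323425 -0.31026842  1.00997461]
[[ 1.912e+02  5.000e-04 -7.100e-03]
 [ 1.937e+02  1.800e-03 -7.200e-03]
 [ 1.962e+02  2.100e-03 -7.100e-03]
 [ 1.987e+02  2.500e-03 -7.000e-03]
 [ 2.012e+02  2.800e-03 -6.900e-03]
 [ 2.037e+02  3.100e-03 -6.800e-03]
 [ 2.062e+02  3.400e-03 -6.600e-03]
 [ 2.087e+02  3.600e-03 -6.500e-03]
 [ 2.112e+02  3.900e-03 -6.300e-03]
 [ 2.137e+02  4.200e-03 -6.100e-03]
 [ 2.162e+02  4.400e-03 -5.900e-03]
 [ 2.187e+02  4.700e-03 -5.700e-03]
 [ 2.212e+02  4.900e-03 -5.500e-03]
 [ 2.237e+02  5.200e-03 -5.300e-03]
 [ 2.262e+02  5.400e-03 -5.100e-03]
 [ 2.287e+02  5.600e-03 -4.800e-03]
 [ 2.312e+02  5.800e-03 -4.600e-03]
 [ 2.337e+02  6.000e-03 -4.300e-03]
 [ 2.362e+02  6.200e-03 -4.100e-03]
 [ 2.387e+02  6.400e-03 -3.800e-03]
 [ 2.412e+02  6.500e-03 -3.500e-03]
 [ 2.437e+02  6.700e-03 -3.200e-03]
 [ 2.462e+02  6.800e-03 -2.900e-03]
 [ 2.487e+02  6.900e-03 -2.600e-03]
 [ 2.512e+02  7.100e-03 -2.300e-03]
 [ 2.537e+02  7.100e-03 -2.000e-03]
 [ 2.562e+02  7.200e-03 -1.700e-03]
 [ 2.587e+02  7.300e-03 -1.400e-03]
 [ 2.612e+02  7.300e-03 -1.100e-03]
 [ 2.637e+02  7.400e-03 -7.000e-04]
 [ 2.662e+02  7.400e-03 -4.000e-04]
 [ 2.687e+02  7.400e-03 -1.000e-04]
 [ 2.712e+02  7.400e-03  2.000e-04]]
```

View pics/w2.png

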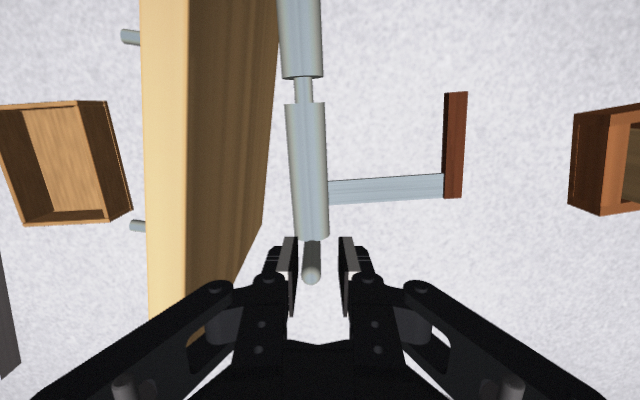

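The pin (312,275) stands between the pads, clear of the board. I'll push it round the arc as a loose fork.

>>> step_arm(
  steps=[
    [[0, 0, 2.5], [0.0005, -0.0071, 0], -0.5],
    [[0, 0, 2.5], [0.0018, -0.0072, 0], -0.5],
    [[0, 0, 2.5], [0.0021, -0.0071, 0], -0.5],
    [[0, 0, 2.5], [0.0025, -0.007, 0], -0.5],
    [[0, 0, 2.5], [0.0028, -0.0069, 0], -0.5],
    [[0, 0, 2.5], [0.0031, -0.0068, 0], -0.5],
    [[0, 0, 2.5], [0.0034, -0.0066, 0], -0.5],
    [[0, 0, 2.5], [0.0036, -0.0065, 0], -0.5],
    [[0, 0, 2.5], [0.0039, -0.0063, 0], -0.5],
    [[0, 0, 2.5], [0.0042, -0.0061, 0], -0.5],
  ],
)

```text
time: 5.35
tcp_pos: [0.4552, 0.1191, 0.2053]
ee_rot: [-0.001, 0.958, 0.287, 0.001]
contact_force: [0.4, 4.7, 0.0]
opening: 0.0216
gripper_force: 1.5
```

>>> step_arm(
  steps=[
    [[0, 0, 2.5], [0.0044, -0.0059, 0], -0.5],
    [[0, 0, 2.5], [0.0047, -0.0057, 0], -0.5],
    [[0, 0, 2.5], [0.0049, -0.0055, 0], -0.5],
    [[0, 0, 2.5], [0.0052, -0.0053, 0], -0.5],
    [[0, 0, 2.5], [0.0054, -0.0051, 0], -0.5],
    [[0, 0, 2.5], [0.0056, -0.0048, 0], -0.5],
    [[0, 0, 2.5], [0.0058, -0.0046, 0], -0.5],
    [[0, 0, 2.5], [0.006, -0.0043, 0], -0.5],
    [[0, 0, 2.5], [0.0062, -0.0041, 0], -0.5],
    [[0, 0, 2.5], [0.0064, -0.0038, 0], -0.5],
  ],
)

```text
time: 6.6
tcp_pos: [0.509, 0.0699, 0.2049]
ee_rot: [-0.001, 0.873, 0.487, -0.0]
contact_force: [-1.3, 3.5, 0.8]
opening: 0.0213
gripper_force: 1.5
```

Run:
```python
from h import *
s=bot.observe();print(s['tcp_pos'],s['ee_rot'],s['contact_force'])
c=snap('wrist','w3.png')
H=np.array([.5935,.218]);d=s['tcp_pos'][:2]-H;th=np.degrees(np.arctan2(d[1],d[0]))%360
print(np.hypot(*d),th)
```

```text
[0.50900699 0.06988151 0.2049125 ] [-7.33612698e-04  8.73220799e-01  4.87324178e-01 -2.09409765e-04] [-1.33776235  3.45371583  0.78549058]
0.1705231860187627 240.2977487070699
```

View pics/w3.png

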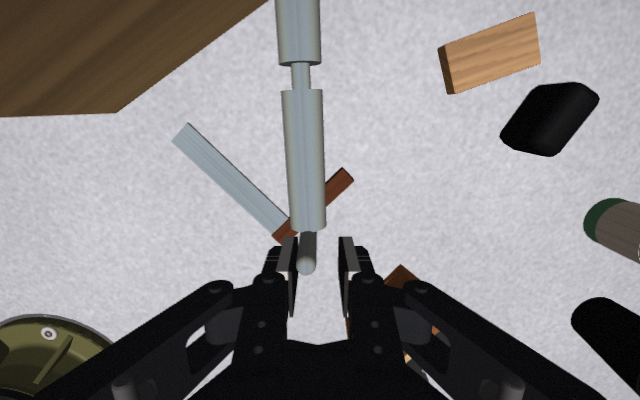

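The pin (306,265) rests on the pushing pad with about 3.5 N. Continuing.

>>> step_arm(
  steps=[
    [[0, 0, 2.5], [0.0065, -0.0035, 0], -0.5],
    [[0, 0, 2.5], [0.0067, -0.0032, 0], -0.5],
    [[0, 0, 2.5], [0.0068, -0.0029, 0], -0.5],
    [[0, 0, 2.5], [0.0069, -0.0026, 0], -0.5],
    [[0, 0, 2.5], [0.0071, -0.0023, 0], -0.5],
    [[0, 0, 2.5], [0.0071, -0.002, 0], -0.5],
    [[0, 0, 2.5], [0.0072, -0.0017, 0], -0.5],
    [[0, 0, 2.5], [0.0073, -0.0014, 0], -0.5],
    [[0, 0, 2.5], [0.0073, -0.0011, 0], -0.5],
    [[0, 0, 1.5], [0.0045, -0.0005, 0], -0.5],
  ],
)

```text
time: 7.9
tcp_pos: [0.5759, 0.0485, 0.2046]
ee_rot: [-0.001, 0.753, 0.658, -0.001]
contact_force: [-3.0, 2.7, 0.1]
opening: 0.0213
gripper_force: 1.5
```

>>> step_arm(
  steps=[
    [[0, 0, 0.6], [0.0015, 0, 0], -0.5],
    [[0, 0, 0.6], [0.0015, 0, 0], -0.5],
    [[0, 0, 0.6], [0.0015, 0, 0], -0.5],
    [[0, 0, 0.6], [0.0015, 0, 0], -0.5],
    [[0, 0, 0], [0, 0, 0], -0.5],
    [[0, 0, 0], [0, 0, 0], -0.5],
    [[0, 0, 0], [0, 0, 0], -0.5],
    [[0, 0, 0], [0, 0, 0], -0.5],
    [[0, 0, 0], [0, 0, 0], -0.5],
    [[0, 0, 0], [0, 0, 0], -0.5],
  ],
)

```text
time: 9.15
tcp_pos: [0.5824, 0.049, 0.2053]
ee_rot: [0.0, 0.739, 0.674, -0.0]
contact_force: [-3.4, -2.2, -0.8]
opening: 0.0213
gripper_force: 1.4
```

>>> step_arm(
  steps=[
    [[0, 0, 0.5], [0.0015, 0, 0], -0.5],
    [[0, 0, 0.5], [0.0015, 0, 0], -0.5],
    [[0, 0, 0.5], [0.0015, 0, 0], -0.5],
    [[0, 0, 0.5], [0.0015, 0, 0], -0.5],
    [[0, 0, 0.5], [0.0015, 0, 0], -0.5],
    [[0, 0, 0.5], [0.0015, 0, 0], -0.5],
    [[0, 0, 0.5], [0.001, 0, 0], -0.5],
    [[0, 0, 0], [0, 0, 0], -0.5],
    [[0, 0, 0], [0, 0, 0], -0.5],
    [[0, 0, 0], [0, 0, 0], -0.5],
  ],
)

```text
time: 10.4
tcp_pos: [0.5924, 0.0492, 0.2053]
ee_rot: [-0.0, 0.718, 0.696, 0.0]
contact_force: [-1.4, -2.0, -1.5]
opening: 0.0214
gripper_force: 1.3
```

>>> step_arm(
  steps=[
    [[0, 0, 0], [0.001, 0, 0], -0.5],
    [[0, 0, 0], [0.001, 0, 0], -0.5],
    [[0, 0, 0], [0.001, 0, 0], -0.5],
    [[0, 0, 0], [0, 0, 0], -0.5],
    [[0, 0, 0], [0, 0, 0], -0.5],
    [[0, 0, 0], [0, 0, 0], -0.5],
    [[0, 0, 0], [0, 0, 0], -0.5],
    [[0, 0, 0], [0, 0, 0], -0.5],
    [[0, 0, 0], [0, 0, 0], -0.5],
    [[0, 0, 0], [0, 0, 0], -0.5],
  ],
)

```text
time: 11.65
tcp_pos: [0.5954, 0.0491, 0.2053]
ee_rot: [-0.0, 0.718, 0.696, 0.0]
contact_force: [-3.8, -2.2, -0.4]
opening: 0.0212
gripper_force: 1.3
```

>>> step_arm(
  steps=[
    [[0, 0, 0], [0.001, 0, 0], -0.5],
    [[0, 0, 0], [0.001, 0, 0], -0.5],
    [[0, 0, 0], [0.001, 0, 0], -0.5],
    [[0, 0, 0], [0, 0, 0], -0.5],
    [[0, 0, 0], [0, 0, 0], -0.5],
    [[0, 0, 0], [0, 0, 0], -0.5],
    [[0, 0, 0], [0, 0, 0], -0.5],
    [[0, 0, 0], [0, 0, 0], -0.5],
    [[0, 0, 0], [0, 0, 0], -0.5],
    [[0, 0, 0], [0, 0, 0], -0.5],
  ],
)

```text
time: 12.9
tcp_pos: [0.5978, 0.049, 0.2051]
ee_rot: [-0.0, 0.718, 0.696, -0.001]
contact_force: [-5.6, -2.2, 0.6]
opening: 0.0213
gripper_force: 2.6
```

Run:
```python
from h import *
s=bot.observe();print(s['tcp_pos'],s['contact_force'],s['wrist_torque'])
c=snap('wrist','w4.png');t=snap('top')
im=cv2.imread('pics/w4.png')
cv2.imwrite('pics/w4c.png',np.hstack([im[:300,180:480],cv2.resize(t['frame'][140:270,225:300,::-1],(400*75//100,300))]))
```

```text
[0.59779954 0.04904709 0.2051493 ] [-5.64851912 -2.22560505  0.55291706] [-0.50788727  1.16344     0.0619718 ]
```

View pics/w4c.png

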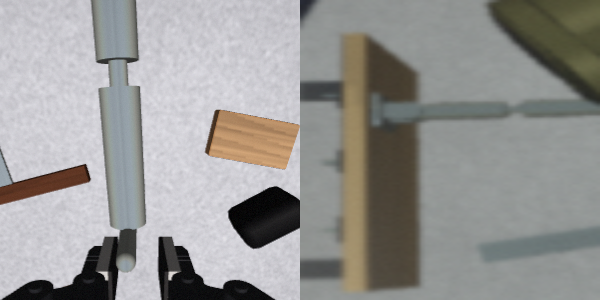

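The hook points square out, and the force has risen to 5.6 N. I'll check that this is the stop with a 2 mm press.

>>> step_arm(
  steps=[
    [[0, 0, 0], [0.001, 0, 0], -0.5],
    [[0, 0, 0], [0.001, 0, 0], -0.5],
    [[0, 0, 0], [0, 0, 0], -0.5],
    [[0, 0, 0], [0, 0, 0], -0.5],
    [[0, 0, 0], [0, 0, 0], -0.5],
    [[0, 0, 0], [0, 0, 0], -0.5],
    [[0, 0, 0], [0, 0, 0], -0.5],
    [[0, 0, 0], [0, 0, 0], -0.5],
    [[0, 0, 0], [0, 0, 0], -0.5],
    [[0, 0, 0], [0, 0, 0], -0.5],
  ],
)

```text
time: 14.25
tcp_pos: [0.5991, 0.0491, 0.205]
ee_rot: [-0.001, 0.718, 0.696, -0.001]
contact_force: [-8.2, -2.7, 1.9]
opening: 0.0211
gripper_force: 3.8
```

It is at the stop (8 N, yielding only slightly). I'll back off, rise, and go above the template.

>>> step_arm(
  steps=[
    [[0, 0, 0], [-0.003, 0, 0], -0.5],
    [[0, 0, 0], [-0.003, 0, 0], -0.5],
    [[0, 0, 0], [-0.002, 0, 0], -0.5],
    [[0, 0, 0], [0, 0, 0.006], -0.5],
    [[0, 0, 0], [0, 0, 0.02], -0.5],
    [[0, 0, 0], [0, 0, 0.02], -0.5],
    [[0, 0, 0], [0, 0, 0.02], -0.5],
    [[0, 0, 0], [0, 0, 0.02], -0.3],
    [[0, 0, 0], [0, 0, 0.02], -0.3],
    [[0, 0, 0], [0, 0, 0.02], -0.3],
  ],
)

```text
time: 15.5
tcp_pos: [0.5928, 0.0495, 0.3327]
ee_rot: [0.0, 0.718, 0.696, 0.001]
contact_force: [-0.3, 0.4, -0.1]
opening: 0.0295
gripper_force: 0.0
```

>>> step_arm(
  steps=[
    [[0, 0, -7.5], [-0.0084, -0.024, 0], -0.3],
    [[0, 0, -7.5], [-0.0084, -0.024, 0], -0.3],
    [[0, 0, -7.5], [-0.0084, -0.024, 0], -0.3],
    [[0, 0, -7.5], [-0.0084, -0.024, 0], -0.3],
    [[0, 0, -7.5], [-0.0084, -0.024, 0], -0.3],
    [[0, 0, -7.5], [-0.0084, -0.024, 0], -0.3],
    [[0, 0, -7.5], [-0.0084, -0.024, 0], -0.3],
    [[0, 0, -7.5], [-0.0084, -0.024, 0], -0.3],
    [[0, 0, -7.5], [-0.0084, -0.024, 0], -0.3],
    [[0, 0, -5], [-0.0084, -0.024, 0], -0.3],
  ],
)

```text
time: 16.75
tcp_pos: [0.5086, -0.1916, 0.3319]
ee_rot: [0.0, 0.991, 0.135, 0.001]
contact_force: [1.1, -0.4, -0.2]
opening: 0.0298
gripper_force: 0.0
```

Run:
```python
from h import *
s=bot.observe();print(s['time'],s['tcp_pos'],s['ee_rot'],s['contact_force'])
c=snap('wrist','w5.png');print(proj(c,(.509,-.192,.185)))
# hook pin in top view now
t=snap('top');cv2.imwrite('pics/top5.png',t['frame'][:,:,::-1])
```

```text
16.75 [ 0.50858331 -0.19156813  0.33191786] [2.01041312e-04 9.90796529e-01 1.35357601e-01 7.18944061e-04] [ 1.06433359 -0.36755084 -0.20704024]
(np.float64(318.03669102061656), np.float64(183.44440329682268))
```

View pics/w5.png

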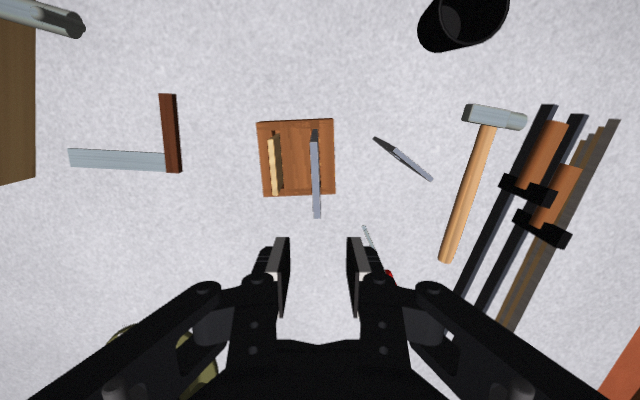

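The template's top edge runs from (314,138) to (317,216); the offcut is to its left and the smaller plate on the right at (403,158).

Run:
```python
from h import *
c=snap('wrist');im=c['frame']
print(im[150:220:10,305:325:2].sum(2)//3)
for z in(.183,.185,.187):
  a=onz(c,314,138,z);b=onz(c,317,216,z);d=a-b;print((a+b)/2,np.hypot(*d[:2]),np.degrees(np.arctan2(d[1],d[0])))
print('rackdir',[np.round(onz(c,u,v,.045),4) for u,v in[(335,193),(332,119),(264,196),(258,122)]])
print('pin',onz(c,76,24,.225))
```

```text
[[105 151 156 157 154  89  90 111 113 106]
 [101  94 156 155 157 117 110 109 112 108]
 [103 102 158 158 156 169  75  99 109 106]
 [105 102 134 153 156 154  72 109 113 107]
 [106 100 117 157 155 155  84  83 108 110]
 [214 215 215 161 157 156 125 191 207 215]
 [205 204 208 156 155 157 153 193 213 211]]
[ 0.51167539 -0.1913122   0.183     ] 0.08084363094006769 17.437547638439632
[ 0.51214545 -0.19119308  0.185     ] 0.08028830831426184 17.43754763843961
[ 0.51261552 -0.19107395  0.187     ] 0.0797329856884559 17.43754763843962
rackdir [array([ 0.4654, -0.2338,  0.045 ]), array([ 0.5682, -0.1991,  0.045 ]), array([ 0.4323, -0.1314,  0.045 ]), array([ 0.5366, -0.0998,  0.045 ])]
pin [0.58882781 0.01588926 0.225     ]
```

>>> step_arm(
  steps=[
    [[0, 0, 2], [0.0024, 0.003, 0], -0.3],
    [[0, 0, 0], [0, 0, -0.02], -0.3],
    [[0, 0, 0], [0, 0, -0.02], -0.3],
    [[0, 0, 0], [0, 0, -0.02], -0.3],
    [[0, 0, 0], [0, 0, -0.02], -0.3],
    [[0, 0, 0], [0, 0, -0.02], -0.3],
    [[0, 0, 0], [0, 0, -0.02], -0.3],
    [[0, 0, 0], [0, 0, -0.02], -0.3],
    [[0, 0, 0], [0, 0, -0.02], -0.3],
    [[0, 0, 0], [0, 0, -0.017], -0.3],
  ],
)

```text
time: 18.15
tcp_pos: [0.5115, -0.1862, 0.1536]
ee_rot: [-0.001, 0.988, 0.156, 0.0]
contact_force: [0.8, 0.3, 0.1]
opening: 0.0302
gripper_force: 0.0
```

Run:
```python
from h import *
s=bot.observe();print(s['time'],s['tcp_pos'],s['contact_force'])
c=snap('wrist','w6.png')
im=cv2.imread('pics/w6.png')[100:400,170:470];t=cv2.imread('pics/top5.png')
cv2.imwrite('pics/w6c.png',np.hstack([im,cv2.resize(t[150:250,225:325],(300,300),interpolation=cv2.INTER_CUBIC)]))
```

```text
18.15 [ 0.51150796 -0.18620148  0.15364619] [0.77887678 0.34708209 0.14040901]
```

View pics/w6c.png

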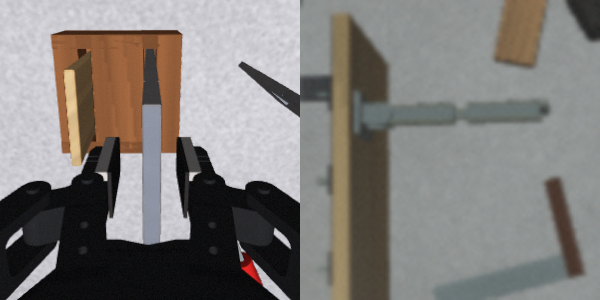

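The pads straddle the template's strip (plate about 2 mm to the right of centre) and the hook is out. Closing and lifting.

>>> step_arm(
  steps=[
    [[0, 0, 0], [0.0006, -0.002, 0], -0.3],
    [[0, 0, 0], [0, 0, 0], -1],
    [[0, 0, 0], [0, 0, 0], -1],
    [[0, 0, 0], [0, 0, 0], -1],
    [[0, 0, 0], [0, 0, 0], -1],
    [[0, 0, 0], [0, 0, 0], -1],
    [[0, 0, 0], [0, 0, 0.005], -1],
    [[0, 0, 0], [0, 0, 0.005], -1],
    [[0, 0, 0], [0, 0, 0.005], -1],
    [[0, 0, 0], [0, 0, 0], -1],
  ],
)

```text
time: 19.45
tcp_pos: [0.5114, -0.1899, 0.1696]
ee_rot: [0.0, 0.988, 0.154, 0.0]
contact_force: [0.1, 0.6, -2.3]
opening: 0.0068
gripper_force: 58.4
```

Run:
```python
from h import *
t=snap('top')
for n,u,v,z in [('pin',306.7,186,.225),('groove',278.3,187.7,.185),('hinge',248,187,.185),('barfar',272,187.7,.185),('barnear',295,186.7,.185)]: print(n,np.round(onz(t,u,v,z),4))
```

```text
pin [0.5808 0.0475 0.225 ]
groove [0.5856 0.1382 0.185 ]
hinge [0.5907 0.234  0.185 ]
barfar [0.5862 0.158  0.185 ]
barnear [0.5872 0.0855 0.185 ]
```

```bash
cat >> h.py <<'E'
from scipy.spatial.transform import Rotation as Ro
def Tt(p,q):
    T=np.eye(4);T[:3,:3]=Ro.from_quat(q,scalar_first=True).as_matrix();T[:3,3]=p;return T
E
python3 - <<'E'
from h import *
c=snap('wrist');s=bot.observe()
X=np.array(c['world_to_cam'])@Tt(s['tcp_pos'],s['ee_rot'])   # tool->cam
c4=dict(c);c4['world_to_cam']=X@np.linalg.inv(Tt([.5978,.049,.2051],[0,.718,.696,-.0005]))
im=cv2.imread('pics/w4.png').astype(int)
for v in (20,40,72,100,140,180,210):
    r=im[v,270:335];print(v,(r.sum(1)//3)[::3].tolist())
for u,v in[(295,20),(296,40),(298,72),(299.5,100),(304,160),(307,210)]: print(np.round(onz(c4,u,v,.18),4))
print('pin',onz(c4,305,262,.225))
E
```

```text
20 [201, 101, 125, 142, 149, 150, 148, 154, 144, 147, 154, 155, 150, 140, 123, 91, 197, 194, 202, 196, 194, 198]
40 [206, 201, 116, 138, 149, 151, 150, 152, 150, 151, 153, 153, 151, 144, 132, 107, 176, 204, 209, 206, 202, 205]
72 [207, 207, 204, 200, 207, 206, 167, 138, 152, 153, 154, 151, 114, 195, 198, 206, 210, 216, 208, 204, 206, 203]
100 [211, 213, 218, 141, 126, 151, 156, 154, 153, 159, 150, 156, 158, 159, 150, 133, 104, 195, 216, 208, 216, 218]
140 [217, 209, 214, 214, 165, 124, 150, 153, 156, 153, 157, 151, 160, 161, 157, 150, 126, 89, 212, 211, 211, 209]
180 [147, 210, 208, 219, 215, 213, 121, 150, 158, 155, 152, 157, 154, 161, 160, 156, 147, 119, 151, 211, 206, 213]
210 [213, 211, 205, 208, 214, 208, 184, 125, 150, 154, 154, 156, 156, 156, 161, 158, 151, 132, 95, 212, 210, 213]
[0.5899 0.1658 0.18  ]
[0.59   0.1567 0.18  ]
[0.5902 0.1415 0.18  ]
[0.5904 0.1274 0.18  ]
[0.5914 0.0947 0.18  ]
[0.5918 0.0644 0.18  ]
pin [0.59205073 0.05473872 0.225     ]
```

>>> step_arm(
  steps=[
    [[0, 0, 0], [0, 0, 0.012], -1],
    [[0, 0, 0], [0, 0, 0.012], -1],
    [[0, 0, 0], [0, 0, 0.012], -1],
    [[0, 0, 0], [0, 0, 0.012], -1],
    [[0, 0, 0], [0, 0, 0.012], -1],
    [[0, 0, 0], [0, 0, 0.012], -1],
    [[0, 0, 0], [0, 0, 0.012], -1],
    [[0, 0, 0], [0, 0, 0.012], -1],
    [[0, 0, 0], [0, 0, 0.012], -1],
    [[0, 0, 0], [0, 0, 0.008], -1],
  ],
)

```text
time: 20.8
tcp_pos: [0.5116, -0.1899, 0.2861]
ee_rot: [0.0, 0.988, 0.154, 0.0]
contact_force: [0.3, -0.1, -3.1]
opening: 0.0068
gripper_force: 58.6
```

>>> step_arm(
  steps=[
    [[0, 0, -1.7], [0.008, 0.019, 0], -1],
    [[0, 0, -1.7], [0.008, 0.019, 0], -1],
    [[0, 0, -1.7], [0.008, 0.019, 0], -1],
    [[0, 0, -1.7], [0.008, 0.019, 0], -1],
    [[0, 0, -1.7], [0.008, 0.019, 0], -1],
    [[0, 0, -1.7], [0.008, 0.019, 0], -1],
    [[0, 0, -1.7], [0.008, 0.019, 0], -1],
    [[0, 0, -1.7], [0.008, 0.019, 0], -1],
    [[0, 0, -1.7], [0.008, 0.017, 0], -1],
    [[0, 0, -1.7], [0.008, 0.01, 0], -1],
  ],
)

```text
time: 22.05
tcp_pos: [0.5915, -0.0097, 0.2853]
ee_rot: [-0.0, 1.0, 0.006, -0.0]
contact_force: [0.9, -0.2, -2.4]
opening: 0.0073
gripper_force: 58.6
```

>>> step_arm(
  steps=[
    [[0, 0, 0], [0, 0, -0.008], -1],
    [[0, 0, 0], [0, 0, -0.008], -1],
    [[0, 0, 0], [0, 0, -0.008], -1],
    [[0, 0, 0], [0, 0, -0.008], -1],
    [[0, 0, 0], [0, 0, -0.008], -1],
    [[0, 0, 0], [0, 0, -0.004], -1],
    [[0, 0, 0], [0, 0, 0], -1],
    [[0, 0, 0], [0, 0, 0], -1],
    [[0, 0, 0], [0, 0, 0], -1],
    [[0, 0, 0], [0, 0, 0], -1],
  ],
)

```text
time: 23.3
tcp_pos: [0.5915, -0.0109, 0.2415]
ee_rot: [0.0, 1.0, 0.006, 0.0]
contact_force: [0.2, 0.1, -2.8]
opening: 0.007
gripper_force: 58.6
```

Run:
```python
from h import *
s=bot.observe();print(s['time'],s['tcp_pos'],s['ee_rot'],s['contact_force'],s['gripper_force'])
c=snap('side');cv2.imwrite('pics/s7.png',c['frame'][:,:,::-1])
w=snap('wrist')
a=cv2.resize(c['frame'][130:260,240:420,::-1],(415,300),interpolation=cv2.INTER_CUBIC)
b=w['frame'][:300,130:515,::-1]
cv2.imwrite('pics/s7c.png',np.hstack([a,b]))
```

```text
23.3 [ 0.59151282 -0.01086444  0.24147127] [9.41706121e-06 9.99980496e-01 6.24277224e-03 1.85866566e-04] [ 0.22700464  0.12806198 -2.80593646] 58.55781555175781
```

View pics/s7c.png

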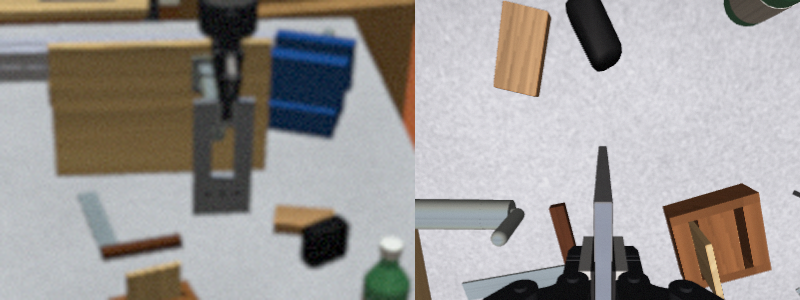

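The template is held in front of the pin. In the wrist view (right part) the pin top is at wrist pixel (213,240), the bar's edges at v 200/231 and the template's top +x corner at about (318,200).

Run:
```python
from h import *
w=snap('wrist');g=w['frame'].astype(int).sum(2)//3
for u in(140,160,180,200): print(u,g[190:245:2,u].tolist())
print('pin',[np.round(onz(w,u,v,.225),4) for u,v in[(213,239),(216,236)]])
for u in (140,180): print('bar',u,[np.round(onz(w,u,v,.18),4) for v in(200,215.5,231)])
zt=.2415+.0314
print('plate +x end',np.round([onz(w,u,200,zt) for u in(309,318,327)],4))
print(g[170:240:4,318].tolist())
```

```text
140 [213, 215, 215, 214, 202, 71, 102, 126, 141, 155, 159, 168, 164, 161, 154, 162, 157, 157, 156, 147, 220, 217, 213, 219, 220, 213, 211, 203]
160 [211, 209, 209, 210, 204, 70, 101, 126, 138, 154, 159, 162, 165, 164, 155, 162, 158, 157, 159, 143, 208, 208, 207, 207, 212, 216, 217, 210]
180 [210, 216, 216, 217, 202, 70, 95, 123, 140, 153, 160, 163, 164, 163, 158, 160, 159, 159, 160, 148, 220, 220, 221, 216, 216, 214, 217, 216]
200 [214, 214, 219, 222, 209, 63, 93, 121, 139, 152, 160, 166, 166, 165, 157, 163, 162, 159, 160, 142, 220, 217, 210, 221, 224, 217, 214, 211]
pin [array([0.5909, 0.0509, 0.225 ]), array([0.5928, 0.0489, 0.225 ])]
bar 140 [array([0.5997, 0.1182, 0.18  ]), array([0.5877, 0.1202, 0.18  ]), array([0.5752, 0.1222, 0.18  ])]
bar 180 [array([0.6001, 0.0891, 0.18  ]), array([0.5881, 0.0906, 0.18  ]), array([0.5757, 0.0921, 0.18  ])]
plate +x end [[ 0.631  -0.0068  0.2729]
 [ 0.6311 -0.0103  0.2729]
 [ 0.6311 -0.0139  0.2729]]
[59, 60, 58, 57, 59, 61, 61, 59, 134, 157, 155, 158, 157, 155, 155, 155, 155, 155]
```

>>> step_arm(
  steps=[
    [[0, 0, 0], [-0.0015, 0.008, 0], -1],
    [[0, 0, 0], [0, 0.008, 0], -1],
    [[0, 0, 0], [0, 0.008, 0], -1],
    [[0, 0, 0], [0, 0.008, 0], -1],
    [[0, 0, 0], [0, 0.008, 0], -1],
    [[0, 0, 0], [0, 0.008, 0], -1],
    [[0, 0, 0], [0, 0.008, 0], -1],
    [[0, 0, 0], [0, 0.008, 0], -1],
    [[0, 0, 0], [0, 0.008, 0], -1],
    [[0, 0, 0], [0, 0, 0], -1],
  ],
)

```text
time: 24.7
tcp_pos: [0.5899, 0.0622, 0.2413]
ee_rot: [-0.0, 1.0, 0.007, 0.0]
contact_force: [-0.5, -0.4, -1.5]
opening: 0.0069
gripper_force: 58.6
```

>>> step_arm(
  steps=[
    [[0, 0, 0], [0, 0.0085, 0], -1],
    [[0, 0, 0], [0, 0.0085, 0], -1],
    [[0, 0, 0], [0, 0.0085, 0], -1],
    [[0, 0, 0], [0, 0.0085, 0], -1],
    [[0, 0, 0], [0, 0.0085, 0], -1],
    [[0, 0, 0], [0, 0.0085, 0], -1],
    [[0, 0, 0], [0, 0.0085, 0], -1],
    [[0, 0, 0], [0, 0, -0.01], -1],
    [[0, 0, 0], [0, 0, -0.01], -1],
    [[0, 0, 0], [0, 0, -0.01], -1],
  ],
)

```text
time: 25.95
tcp_pos: [0.5898, 0.1199, 0.2101]
ee_rot: [0.0, 1.0, 0.006, -0.0]
contact_force: [0.2, 1.3, -3.0]
opening: 0.0071
gripper_force: 58.6
```

>>> step_arm(
  steps=[
    [[0, 0, 0], [0, 0, -0.0012], -1],
    [[0, 0, 0], [0, 0, -0.0012], -1],
    [[0, 0, 0], [0, 0, -0.0012], -1],
    [[0, 0, 0], [0, 0, -0.0012], -1],
    [[0, 0, 0], [0, 0, -0.0012], -1],
    [[0, 0, 0], [0, 0, -0.0012], -1],
    [[0, 0, 0], [0, 0, -0.0012], -1],
    [[0, 0, 0], [0, 0, 0], -1],
    [[0, 0, 0], [0, 0, 0], -1],
    [[0, 0, 0], [0, 0, 0], -1],
  ],
)

```text
time: 27.2
tcp_pos: [0.59, 0.1206, 0.2029]
ee_rot: [-0.0, 1.0, 0.006, 0.0]
contact_force: [0.1, 0.0, -3.4]
opening: 0.0074
gripper_force: 58.6
```

>>> step_arm(
  steps=[
    [[0, 0, 0], [0, 0, -0.0007], -1],
    [[0, 0, 0], [0, 0, -0.0007], -1],
    [[0, 0, 0], [0, 0, -0.0006], -1],
    [[0, 0, 0], [0, 0, 0], -1],
    [[0, 0, 0], [0, 0, 0], -1],
    [[0, 0, 0], [0, 0, 0], -1],
    [[0, 0, 0], [0, 0, 0], -1],
    [[0, 0, 0], [0, 0, 0], -1],
    [[0, 0, 0], [0, 0, 0], -1],
    [[0, 0, 0], [0, 0, 0], -1],
  ],
)

```text
time: 28.45
tcp_pos: [0.59, 0.1206, 0.201]
ee_rot: [-0.0, 1.0, 0.006, 0.0]
contact_force: [-0.4, 0.2, 1.6]
opening: 0.007
gripper_force: 59.2
```

>>> step_arm(
  steps=[
    [[0, 0, 0], [0, 0.001, 0], -1],
    [[0, 0, 0], [0, 0.001, 0], -1],
    [[0, 0, 0], [0, 0.001, 0], -1],
    [[0, 0, 0], [0, 0.001, 0], -1],
    [[0, 0, 0], [0, 0, 0], -1],
    [[0, 0, 0], [0, 0, 0], -1],
    [[0, 0, 0], [0, 0, 0], -1],
    [[0, 0, 0], [0, 0, 0], -1],
    [[0, 0, 0], [0, 0, 0], -1],
    [[0, 0, 0], [0, 0, 0], -1],
  ],
)

```text
time: 29.7
tcp_pos: [0.59, 0.1247, 0.2009]
ee_rot: [-0.0, 1.0, 0.006, 0.0]
contact_force: [-0.4, -3.3, 2.7]
opening: 0.0069
gripper_force: 59.3
```

>>> step_arm(
  steps=[
    [[0, 0, 0], [0, 0.001, 0], -1],
    [[0, 0, 0], [0, 0.001, 0], -1],
    [[0, 0, 0], [0, 0.001, 0], -1],
    [[0, 0, 0], [0, 0, 0], -1],
    [[0, 0, 0], [0, 0, 0], -1],
    [[0, 0, 0], [0, 0, 0], -1],
    [[0, 0, 0], [0, 0, 0], -1],
    [[0, 0, 0], [0, 0, 0], -1],
    [[0, 0, 0], [0, 0, 0], -1],
    [[0, 0, 0], [0, 0, 0], -1],
  ],
)

```text
time: 30.95
tcp_pos: [0.5899, 0.1277, 0.2009]
ee_rot: [-0.0, 1.0, 0.006, 0.0]
contact_force: [0.1, -3.1, 3.3]
opening: 0.0069
gripper_force: 59.5
```

>>> step_arm(
  steps=[
    [[0, 0, 0], [0, 0.001, 0], -1],
    [[0, 0, 0], [0, 0.001, 0], -1],
    [[0, 0, 0], [0, 0.001, 0], -1],
    [[0, 0, 0], [0, 0, 0], -1],
    [[0, 0, 0], [0, 0, 0], -1],
    [[0, 0, 0], [0, 0, 0], -1],
    [[0, 0, 0], [0, 0, 0], -1],
    [[0, 0, 0], [0, 0, 0], -1],
    [[0, 0, 0], [0, 0, 0], -1],
    [[0, 0, 0], [0, 0, 0], -1],
  ],
)

```text
time: 32.2
tcp_pos: [0.5899, 0.1308, 0.2009]
ee_rot: [-0.0, 1.0, 0.006, 0.0]
contact_force: [0.1, -2.0, 3.2]
opening: 0.0065
gripper_force: 59.5
```

>>> step_arm(
  steps=[
    [[0, 0, 0], [0, 0.001, 0], -1],
    [[0, 0, 0], [0, 0.001, 0], -1],
    [[0, 0, 0], [0, 0.001, 0], -1],
    [[0, 0, 0], [0, 0, 0], -1],
    [[0, 0, 0], [0, 0, 0], -1],
    [[0, 0, 0], [0, 0, 0], -1],
    [[0, 0, 0], [0, 0, 0], -1],
    [[0, 0, 0], [0, 0, 0], -1],
    [[0, 0, 0], [0, 0, 0], -1],
    [[0, 0, 0], [0, 0, 0], -1],
  ],
)

```text
time: 33.45
tcp_pos: [0.5899, 0.1338, 0.2009]
ee_rot: [-0.0, 1.0, 0.006, 0.0]
contact_force: [0.9, -1.1, 2.3]
opening: 0.0071
gripper_force: 59.3
```

>>> step_arm(
  steps=[
    [[0, 0, 0], [0, 0.001, 0], -1],
    [[0, 0, 0], [0, 0.001, 0], -1],
    [[0, 0, 0], [0, 0.001, 0], -1],
    [[0, 0, 0], [0, 0, 0], -1],
    [[0, 0, 0], [0, 0, 0], -1],
    [[0, 0, 0], [0, 0, 0], -1],
    [[0, 0, 0], [0, 0, 0], -1],
    [[0, 0, 0], [0, 0, 0], -1],
    [[0, 0, 0], [0, 0, 0], -1],
    [[0, 0, 0], [0, 0, 0], -1],
  ],
)

```text
time: 34.7
tcp_pos: [0.5901, 0.1364, 0.2011]
ee_rot: [0.0, 1.0, 0.006, 0.0]
contact_force: [-0.0, 0.6, -1.1]
opening: 0.0072
gripper_force: 58.8
```

>>> step_arm(
  steps=[
    [[0, 0, 0], [0, 0.001, 0], -1],
    [[0, 0, 0], [0, 0.001, 0], -1],
    [[0, 0, 0], [0, 0.001, 0], -1],
    [[0, 0, 0], [0, 0, 0], -1],
    [[0, 0, 0], [0, 0, 0], -1],
    [[0, 0, 0], [0, 0, 0], -1],
    [[0, 0, 0], [0, 0, 0], -1],
    [[0, 0, 0], [0, 0, 0], -1],
    [[0, 0, 0], [0, 0, 0], -1],
    [[0, 0, 0], [0, 0, 0], -1],
  ],
)

```text
time: 35.95
tcp_pos: [0.5899, 0.1396, 0.2009]
ee_rot: [-0.0, 1.0, 0.006, 0.0]
contact_force: [-0.2, 0.1, -3.9]
opening: 0.0068
gripper_force: 58.6
```

>>> step_arm(
  steps=[
    [[0, 0, 0], [0, -0.001, 0], -1],
    [[0, 0, 0], [0, 0, -0.001], -1],
    [[0, 0, 0], [0, 0, -0.001], -1],
    [[0, 0, 0], [0, 0, -0.001], -1],
    [[0, 0, 0], [0, 0, 0], -1],
    [[0, 0, 0], [0, 0, 0], -1],
    [[0, 0, 0], [0, 0, 0], -1],
    [[0, 0, 0], [0, 0, 0], -1],
    [[0, 0, 0], [0, 0, 0], -1],
    [[0, 0, 0], [0, 0, 0], -1],
  ],
)

```text
time: 37.2
tcp_pos: [0.5899, 0.1386, 0.1979]
ee_rot: [-0.0, 1.0, 0.006, 0.0]
contact_force: [0.2, -0.4, -2.1]
opening: 0.0066
gripper_force: 58.6
```

It is in the groove: 3 mm lower with no contact. Lowering onto the groove floor.

>>> step_arm(
  steps=[
    [[0, 0, 0], [0, 0, -0.0007], -1],
    [[0, 0, 0], [0, 0, -0.0007], -1],
    [[0, 0, 0], [0, 0, -0.0006], -1],
    [[0, 0, 0], [0, 0, 0], -1],
    [[0, 0, 0], [0, 0, 0], -1],
    [[0, 0, 0], [0, 0, 0], -1],
    [[0, 0, 0], [0, 0, 0], -1],
    [[0, 0, 0], [0, 0, 0], -1],
    [[0, 0, 0], [0, 0, 0], -1],
    [[0, 0, 0], [0, 0, 0], -1],
  ],
)

```text
time: 38.45
tcp_pos: [0.5899, 0.1386, 0.1959]
ee_rot: [-0.0, 1.0, 0.006, -0.0]
contact_force: [-0.5, -0.5, -3.3]
opening: 0.007
gripper_force: 58.6
```

>>> step_arm(
  steps=[
    [[0, 0, 0], [0, 0, -0.0005], -1],
    [[0, 0, 0], [0, 0, -0.0005], -1],
    [[0, 0, 0], [0, 0, -0.0003], -1],
    [[0, 0, 0], [0, 0, 0], -1],
    [[0, 0, 0], [0, 0, 0], -1],
    [[0, 0, 0], [0, 0, 0], -1],
    [[0, 0, 0], [0, 0, 0], -1],
    [[0, 0, 0], [0, 0, 0], -1],
    [[0, 0, 0], [0, 0, 0], -1],
    [[0, 0, 0], [0, 0, 0], -1],
  ],
)

```text
time: 39.7
tcp_pos: [0.59, 0.1387, 0.1947]
ee_rot: [-0.0, 1.0, 0.006, 0.0]
contact_force: [-0.4, -0.7, 4.0]
opening: 0.0071
gripper_force: 59.5
```

>>> step_arm(
  steps=[
    [[0, 0, 0], [0, 0, 0], -0.8],
    [[0, 0, 0], [0, 0, 0], -0.75],
    [[0, 0, 0], [0, 0, 0], -0.7],
    [[0, 0, 0], [0, 0, 0], -0.6],
    [[0, 0, 0], [0, 0, 0], -0.5],
    [[0, 0, 0], [0, 0, 0], -0.4],
    [[0, 0, 0], [0, 0, 0], -0.3],
    [[0, 0, 0], [0, 0, 0], -0.3],
    [[0, 0, 0], [0, 0, 0], -0.3],
    [[0, 0, 0], [0, 0, 0], -0.3],
  ],
)

```text
time: 40.95
tcp_pos: [0.5899, 0.1386, 0.1946]
ee_rot: [-0.0, 1.0, 0.006, -0.0]
contact_force: [-0.1, -0.5, 0.4]
opening: 0.0299
gripper_force: 0.0
```

>>> step_arm(
  steps=[
    [[0, 0, 0], [0, 0, 0.008], -0.3],
    [[0, 0, 0], [0, 0, 0.012], -0.3],
    [[0, 0, 0], [0, 0, 0.015], -0.3],
    [[0, 0, 0], [0, 0, 0.015], -0.3],
    [[0, 0, 0], [0, 0, 0.015], -0.3],
    [[0, 0, 0], [0, 0, 0.015], -0.3],
    [[0, 0, 0], [0, 0, 0.015], -0.3],
    [[0, 0, 0], [0, 0, 0.015], -0.3],
    [[0, 0, 0], [0, 0, 0.015], -0.3],
    [[0, 0, 0], [0, 0, 0.015], -0.3],
  ],
)

```text
time: 42.2
tcp_pos: [0.5899, 0.1386, 0.3355]
ee_rot: [-0.0, 1.0, 0.006, -0.0]
contact_force: [-0.7, -0.0, 0.3]
opening: 0.0297
gripper_force: 0.0
```

Run:
```python
from h import *
s=bot.observe();print(s['time'],s['tcp_pos'],s['contact_force'],s['opening'])
w=snap('wrist','w8.png');g=w['frame'].astype(int).sum(2)//3
# expected top edge ends / pin if hung at rest in the groove
for P in [(.63,.1387,.225),(.55,.1387,.225),(.591,.049,.225),(.59,.06,.191)]:
    u,v=proj(w,P);print(P,round(u),round(v)); 
    if 0<=v<400: print(g[int(v),max(0,int(u)-16):int(u)+17:2].tolist())
print(onz(w,213,239,.225))
```

```text
42.2 [0.58990523 0.13863017 0.33553348] [-0.66867042 -0.02103895  0.34080727] 0.02974073339552835
(0.63, 0.1387, 0.225) 318 149
[225, 227, 228, 230, 232, 232, 117, 66, 67, 70, 164, 230, 231, 231, 232, 228, 226]
(0.55, 0.1387, 0.225) 317 235
[225, 223, 223, 229, 227, 225, 196, 171, 171, 167, 166, 215, 229, 228, 229, 228, 227]
(0.591, 0.049, 0.225) 418 194
[227, 183, 60, 77, 138, 169, 175, 173, 155, 221, 226, 226, 219, 223, 221, 226, 226]
(0.59, 0.06, 0.191) 396 185
[169, 169, 169, 170, 171, 169, 169, 170, 168, 167, 72, 61, 64, 66, 67, 65, 212]
[0.54445237 0.23616042 0.225     ]
```

Run:
```python
from h import *
w=snap('wrist');g=w['frame'].astype(int).sum(2)//3
for u in(285,300,345,365,385):
    col=g[150:240,u]; i=np.where(col<190)[0]+150
    # longest run
    r=max(np.split(i,np.where(np.diff(i)>2)[0]+1),key=len); print(u,r[0],r[-1],np.round(onz(w,u,(r[0]+r[-1])/2,.18),4))
for v in(150,160,220,235):
    i=np.where(g[v,295:345]<190)[0]+295;print(v,i.min(),i.max(),np.round(onz(w,(i.min()+i.max())/2,v,.225),4))
```

```text
285 172 193 [0.5889 0.1733 0.18  ]
300 172 193 [0.5891 0.1576 0.18  ]
345 172 193 [0.5897 0.1106 0.18  ]
365 173 194 [0.5889 0.0896 0.18  ]
385 173 193 [0.5897 0.0687 0.18  ]
150 314 322 [0.6295 0.1394 0.225 ]
160 314 322 [0.6209 0.1393 0.225 ]
220 315 322 [0.565  0.1381 0.225 ]
235 315 322 [0.5499 0.1378 0.225 ]
```

```bash
python3 -c "
from plant import bot
print(bot.sign_off())"
```

```text
the job is handed in; nothing more can be done
None
```

The hook was swung out to its stop with about 8 N at most, and the template now hangs at rest in the bar's groove, with the hook still square out in the last check; the job was handed in at about 42 s.

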